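# Set the flip stop and seat the dosing tin at a coffee bar's filling lane

## Task

Gently flip the orange stop fully down across the filling lane, leaving the grey stop up. Then slide the square steel tin along the lane, gently, until it meets the rubber screw tip on the orange stop, press it home there with a steady push of about 8 newtons for a second (never more than 15), and let go, leaving it standing against the tip with the little brass pin pushed in. Leave everything else on the bar alone.

Things in the scene. Friction and masses are not known exactly. Their poses are not given: they have to be found in the camera images.
- lane: Fixed lane on the table, 460 mm long along its own y; origin: centre of its underside. Green floor, top 8 mm above the table, between an aluminium fence on the -x (robot) side (inner face at local x -35 mm, 12 mm thick, top 55 mm above the table) and a low lip on the +x side (inner face at local x +35, 8 mm thick, top 18 mm). Ends open. Place and yaw vary.
- orange_stop: Clamp block of the orange flip stop, fixed on the lane's fence, 36 mm long along the lane, axes parallel to the lane's. Origin: middle of the fence top, 55 mm above the table. A black thumb knob sticks out 21 mm from the origin towards the robot, below the fence top. The orange stop may be nearer to the tin than the grey one or beyond it.
- orange_flag (a joint): Angle of the orange flag. 0: upright on the fence; negative: leaning back to the robot; positive: over the lane (+x side); 1.571: fully down, level across the lane, on its end pad, which gives a little under load (above 1.50 counts as down). Friction hinge (0.07 N m): it stays where it is left, also half-way, and must be pushed all the way. Starts at -0.5 to -0.2.
- orange_hinge (a point): Point on the orange flag's hinge axis (parallel to the lane), 8 mm above the clamp's origin, 63 mm above the table. The flag is 10 mm thick along the lane, centred here, and reaches 62 mm from the axis; upright, its flat back face is 4 mm behind the axis and its blade (12 to 62 mm from the axis) 28 mm wide. Down, its flat top is 67 mm and its lower edge 39 mm above the table.
- orange_flag_end (a point): Middle of the free end of the flag's arm, 62 mm from the hinge. Through the blade, along the lane, 41 mm from the hinge (lane centre line), goes a screw with a firm black rubber tip, 12 mm across, facing the tin (+y), 49 mm above the table when down. The tip is 2 to 26 mm out from the blade's +y face, unknown each time: find it by touch. A 5 mm brass pin stands 3 mm out of the tip; 0.5 N pushes it in.
- grey_stop: The same clamp block for the grey flip stop on the same fence; not to be used.
- grey_flag (a joint): Hinge angle of the grey flag, as for the orange one; it starts raised (-0.5 to -0.2) and must stay raised (below 0.3). The tin passes below and beside a raised flag.
- tin: The square steel dosing tin (origin at the centre of its underside, z up): open on top, 66 x 66 mm and 60 mm tall, 3 mm walls, 0.28 to 0.56 kg. It starts in the lane near the lane's +y end, with 2 mm free on each side, and slides on the lane floor towards -y. Sliding friction takes about 1 to 4 N.
- tin_center (a point): Centre of the tin, half-way up (30 mm above its underside).
- jar: Bystander, to be left alone: closed amber glass jar, 68 mm across, 85 mm tall. Origin at the centre of its underside.
- pitcher: Bystander, to be left alone: steel milk jug with a handle, 80 mm across, 100 mm tall. Origin at the centre of its underside.
- cup_a: Bystander, to be left alone: white cup, 64 mm across, 60 mm tall. Origin at the centre of its underside.
- cup_b: Bystander, to be left alone: blue cup, 64 mm across, 60 mm tall. Origin at the centre of its underside.
- tamper: Bystander, to be left alone: dark wooden coffee tamper, 58 mm foot, 85 mm tall. Origin at the centre of its underside.
- spoon: Bystander, to be left alone: steel spoon, 160 mm long, lying down. Origin at the centre of its underside.
Not all that is in view belongs to the job. Leave any red look-alike of the tin alone.

How it is judged (in metres and radians):
On the way, in this order (a step that is already met when the one before it is completed fails the run):
1. the orange flag is fully down (within 0.07 rad of its end stop) (value of joint orange_flag above 1.5 rad), for 0.2 s.
2. the tin is pressed on the orange stop with more than 3.5 N for 0.4 s (contact force between tin and orange_stop above 3.5 N and value of joint orange_flag above 1.5 rad), for 0.4 s.
At the end, for the whole second after the job is handed in: Orange flag down (above 1.50 rad), grey flag up (below 0.3); tin upright and at rest on the lane floor between fence and lip, within 3 mm of the orange stop's rubber tip, keeping its pin pushed in (over 0.1 N; tin centre 37 to 69 mm from the stop's origin along the lane) (value of joint orange_flag above 1.5 rad and value of joint grey_flag below 0.3 rad and contact force between tin and orange_stop above 0.1 N and y of tin_center in the frame of orange_stop between 0.037 and 0.069 m and x of tin_center in the frame of lane between -0.005 and 0.005 m and height (world z) of tin_center between 0.034 and 0.042 m and angle between tin's own z axis and vertical below 0.05 rad and linear speed of tin below 0.01 m/s); the robot touches nothing.
It fails at once if the orange stop is loaded with more than 16 N by the tin (contact force between tin and orange_stop above 16 N).
It fails at once if the orange stop is loaded with more than 30 N by anything (contact force between anything else and orange_stop above 30 N).
It fails at once if the grey flag is swung over the lane (above 0.3 rad) (value of joint grey_flag above 0.3 rad).
It fails at once if the tin is lifted more than 15 mm off the lane or tipped by more than 0.25 rad (height (world z) of tin_center above 0.053 m or angle between tin's own z axis and vertical above 0.25 rad).
It fails at once if a bystander (jar, jug, cup, tamper, spoon) is moved more than 25 mm (distance of any of jar, pitcher, cup_a, cup_b, tamper, spoon from where it was at the start of the episode above 0.025 m).
It also fails if it takes over 72 s, if anything falls off the work surface, if the arm or the gripper's body presses on something with over 40 N, if the wrist force passes 120 N, or if a joint passes its speed limit or range.

## Robot

A 6-joint arm with a two-finger parallel gripper is mounted at the origin on the work surface. World frame = base frame: x ahead of the robot, y to its left, z up, the work surface at z = 0. Lengths are in mm, angles in rad, forces in N, time in s.
With the tool pointing down it reaches from about 350 to 875 mm from the base axis. Payload 4.2 kg.
Tool frame: the origin (TCP) lies on the centre line of the jaws, within the pads' length; the fingertips stand 22 mm ahead of it and the grasp point (between the pads) lies 3 mm ahead of it (arm.nose_length is the distance from the TCP to the fingertips, in mm); z points along the fingers, x is the direction in which the jaws open and shut, and the axes are right-handed (so a half turn about z gives the same grasp; the last joint's range is limited). The gripper opens to 85 mm and grips with 20 to 120 N. Pads are 22 mm wide; open, the fingers measure 114 mm over their backs; the gripper's body (76 mm by 85 mm) begins 54 mm behind the grasp point. The pads swing forward as they close: fully open they stand 13 mm farther back than shut.
Start: joints at [1.515, 0.385, 0.008, 0, -1.194, -0.259], TCP at [193.484, 594.275, 253.312] pointing down, gripper open.
Joint ranges: [-3.14, 3.14], [-1.21, 2.06], [-1.07, 1.41], [-3.16, 2.05], [-2.99, -0.16], [-3.1, 3.1]. Speed limits (rad/s): [2.79, 2.79, 3.14, 3.14, 3.14, 3.14].

## Interface

Orientations are given as a unit quaternion [x, y, z, w].
In Python, from bench import telemetry, get_image, workorder, nets, arm gives the robot as it stands.
- The arm moves only by the tool apply_moves, never from a script. Its argument "steps" is a list of rows, each an object with "hand": the opening, from 0 (shut) to 1 (fully open); "xyz": the shift along the tool's x, y, z in cm, a list of three; "delta_rot": the turn, a rotation vector about the tool's x, y, z in rad, a list of three. In form: [{"hand": hand, "xyz": [x, y, z], "delta_rot": [wx, wy, wz]}, ...]. A call has 1 to 12 rows; each row is the pose to reach, as a shift and turn from the pose commanded when the call began, along the tool's axes at that moment; what a row does not reach only later rows make up. A row lasts 1/12 s, in which the tool goes at most 41.7 mm and 7.16 degrees, less where a joint would pass 70% of its speed; a pose out of reach is approached as far as the arm can. A call with a gripper value outside its range is refused whole. The fingers move at their own pace and stop on an object; the grip force is fixed at half the most. Time passes only in rows, so rows that repeat a pose let the fingers close. It gives the time, the measured TCP pose, the force and the opening at its end, in the units of the state.
- telemetry.read_state(): the state, without advancing time (a new reading comes with each control period).
- get_image(name): name is "scene" or "top"; returns a dict with "frame" (480x640x3 uint8, blue, green, red), "fx", "fy", "cx", "cy" (pixels), "distortion" ([k1, k2, p1, p2, k3] as OpenCV has them; the pictures are not rectified), "origin" and "orientation" of the camera in the world. Camera axes: x right, y down, z forward; pixel columns grow to the right and rows downward; lengths in mm; the calibration is good to about 2 mm. A picture is of the moment at which its call begins. There is no depth.
- workorder.job_done(): hands the job in, once; it reports no verdict.
Trained networks look in a picture, given as the dict that the camera call returned (one of the last four; its "shot" number tells which), for a name from the list of things; names that differ only in an ending like _2 or _b are one class to them, and where a whole thing is asked for, a point or a joint stands for the part that bears it (a point fixed in the world has none). Each returns a list of dicts, best first, with "confidence" (0 to 1); they miss things now and then, are a little off and sometimes report something else, mostly with a low value. They report only what shows in the picture. A call takes as long as a camera call. They do not tell look-alikes from the thing itself.
- nets.recognise(picture, label): "xyz" ([x, y, z] in mm, in world coordinates, good to about 4 mm: the middle of the surface that is visible of it).
- nets.outline_of(picture, label): "pixels" (480x640 bool, what is visible of it).
- nets.pinpoint(picture, label): "xyz" ([x, y, z] in mm, in world coordinates, good to about 4 mm: a listed point, or the origin of a listed thing).
The state is a dict: "clock": time; "joints": joint angles; "joint_vel": joint speeds; "joint_efforts": joint torques, N m; "position": TCP position; "ee_rot": TCP orientation; "contact_force": force on the tool from outside, world axes, zero at the start; "wrist_torque": the same for the moment, N m; "gripper_width": finger opening in mm.
Only numpy, scipy, OpenCV 4.12 (cv2) and the standard library are available. Lean on these libraries where they do the work, as an engineer would, in place of code of your own. Each camera call takes 0.05 s, during which the arm holds its last target.

## Working session

There is one attempt and no reset: what is moved stays moved. The work goes in short steps, Python scripts to look and compute and a tool call to move; the robot and the scene stay as the last step left them, time stands still between calls to the robot, and variables do not carry over. Pictures are saved under pics/ and viewed, and the job is handed in when it is done.

Besides the shell and the picture viewer there is one more tool, called after "Request:" in YAML: its name, and indented under it one key for each argument. apply_moves: Moves the arm, as the interface text tells. Its arguments: {"type":"object","properties":{"steps":{"type":"array"}},"required":["steps"]}

```bash
mkdir -p pics; ls; python3 - <<'E'
from bench import telemetry, get_image, nets, arm
import cv2
print(telemetry.read_state())
for n in ("scene","top"):
    p=get_image(n); cv2.imwrite(f"pics/{n}0.png",p["frame"])
    print(n,{k:p[k] for k in p if k!="frame"})
    for l in ["lane","orange_stop","orange_hinge","orange_flag_end","grey_stop","tin","tin_center","jar","pitcher","cup_a","tamper","spoon"]:
        print(l,[( [round(float(v)) for v in d["xyz"]],round(d["confidence"],2)) for d in nets.pinpoint(p,l)])
E
```

```text
pics
{'clock': 0.0, 'joints': array([ 1.51458339e+00,  3.85564644e-01,  6.63882948e-03, -4.95987442e-04,
       -1.19401782e+00, -2.58633657e-01]), 'joint_vel': array([ 4.19257622e-04, -1.31222770e-03,  4.33177409e-06, -1.41042829e-03,
        9.69479988e-04,  1.24984027e-03]), 'joint_efforts': array([-8.87214956e-04, -3.92293561e+01,  1.88409001e+01,  4.18623537e+00,
       -4.54081179e-03, -7.15202191e-07]), 'position': array([193.33885025, 593.78167438, 252.22219449]), 'ee_rot': array([-5.87432794e-01,  8.09272208e-01, -6.86322090e-04, -8.57217303e-04]), 'contact_force': array([-0.14549777,  0.19841004, -0.61892296]), 'wrist_torque': array([ 0.00649354,  0.01791213, -0.01690304]), 'gripper_width': 85.22875948894703}
scene {'fx': 613.1183732362998, 'fy': 613.1183732362998, 'cx': 313.72450042634506, 'cy': 244.37259215687885, 'distortion': array([-0.04284367,  0.        ,  0.        ,  0.        ,  0.        ]), 'origin': array([1432.34972622,  489.69493805,  809.99700947]), 'orientation': array([ 0.44358745,  0.77803404, -0.38870255, -0.21634124]), 'shot': 1}
lane [([610, -20, 0], 0
[... 830 characters left out ...]
1472.83166897]), 'orientation': array([ 0.70542896, -0.7053102 ,  0.04386685, -0.05461865]), 'shot': 2}
lane [([610, -18, 1], 0.64), ([601, 143, 35], 0.48)]
orange_stop [([588, -171, 56], 0.67)]
orange_hinge [([585, -169, 66], 0.71)]
orange_flag_end [([562, -169, 117], 0.64)]
grey_stop [([572, -43, 52], 0.68)]
tin [([599, 148, 8], 0.92), ([470, 225, -2], 0.73), ([616, 298, -4], 0.65)]
tin_center [([608, 298, 35], 0.85), ([604, 141, 36], 0.84), ([472, 230, 28], 0.77), ([627, 437, -1], 0.43)]
jar [([631, 436, -1], 0.67)]
pitcher [([600, -407, -6], 0.9), ([764, 180, -3], 0.54)]
cup_a [([783, 71, 2], 0.93), ([765, 184, -5], 0.85)]
tamper [([772, -42, -2], 0.59), ([583, -168, 64], 0.54)]
spoon []
```

View pics/scene0.png

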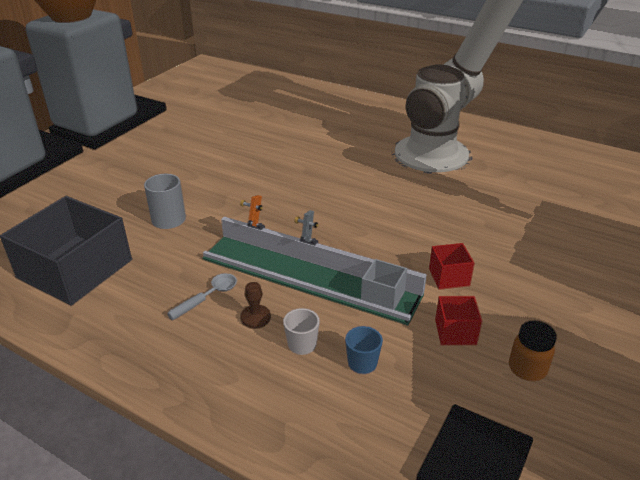

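View pics/top0.png

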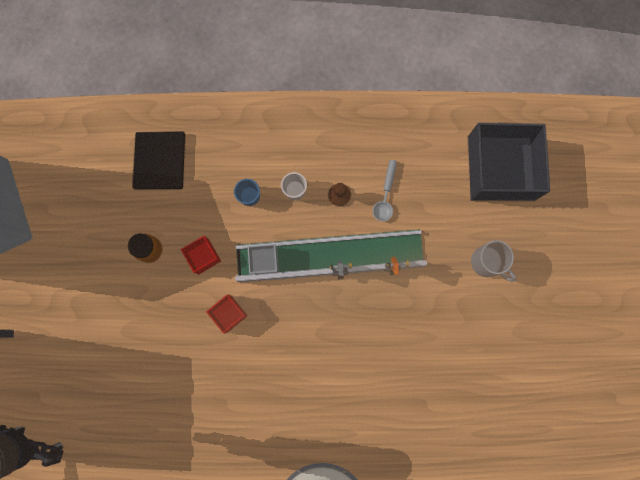

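```bash
cat > h.py <<'E'
import numpy as np, cv2
from scipy.spatial.transform import Rotation as R
from bench import telemetry, get_image, nets, arm
def K(p): return np.array([[p["fx"],0,p["cx"]],[0,p["fy"],p["cy"]],[0,0,1.]])
def unproj(p,uv,z):
    n=cv2.undistortPoints(np.array(uv,float).reshape(-1,1,2),K(p),p["distortion"]).reshape(-1,2)
    d=R.from_quat(p["orientation"]).apply(np.c_[n,np.ones(len(n))]); o=p["origin"]
    return o+d*((z-o[2])/d[:,2])[:,None]
def proj(p,X):
    r=R.from_quat(p["orientation"]).inv(); rv=r.as_rotvec(); t=-r.apply(p["origin"])
    return cv2.projectPoints(np.array(X,float).reshape(-1,1,3),rv,t,K(p),p["distortion"])[0].reshape(-1,2)
def lane2w(c,yaw,P):
    P=np.atleast_2d(P); return R.from_euler('z',yaw).apply(P)+np.array([c[0],c[1],0])
E
python3 - <<'E'
from h import *
print(arm.nose_length, [a for a in dir(arm) if a[0]!='_'])
out=[]
for n in ("scene","top"):
    p=get_image(n); f=p["frame"]
    hsv=cv2.cvtColor(f,cv2.COLOR_BGR2HSV)
    g=((hsv[...,0]>55)&(hsv[...,0]<95)&(hsv[...,1]>90)).astype(np.uint8)
    c=max(cv2.findContours(g,0,2)[0],key=cv2.contourArea)
    rr=cv2.approxPolyDP(c,3,True).reshape(-1,2)
    print(n,rr.tolist()); print(np.round(unproj(p,rr,8)[:,:2]).tolist())
    x,y,w,h=cv2.boundingRect(c); s=f[y-45:y+h+20,x-15:x+w+25]
    k=min(800/s.shape[1],600/s.shape[0]); print("crop",x-15,y-45,k)
    cv2.imwrite(f"pics/{n}1.png",cv2.resize(s,None,fx=k,fy=k,interpolation=cv2.INTER_CUBIC))
E
```

```text
22.0 ['IKError', 'nose_length']
scene [[210, 250], [338, 291], [343, 286], [343, 292], [359, 297], [360, 290], [356, 288], [360, 279], [354, 276], [349, 278], [224, 237]]
[[657.0, -241.0], [634.0, 61.0], [616.0, 62.0], [632.0, 71.0], [629.0, 105.0], [610.0, 97.0], [608.0, 87.0], [580.0, 81.0], [578.0, 67.0], [588.0, 61.0], [604.0, -243.0]]
crop 195 192 4.18848167539267
top [[285, 247], [288, 248]]
[[634.0, 90.0], [631.0, 82.0]]
crop 270 201 8.823529411764707
```

```bash
python3 - <<'E'
from h import *
p=get_image("top"); s=p["frame"][215:295,225:435]
cv2.imwrite("pics/top2.png",cv2.resize(s,None,fx=3.8,fy=3.8,interpolation=cv2.INTER_CUBIC))
p=get_image("scene"); s=p["frame"][185:330,195:435]
cv2.imwrite("pics/scene2.png",cv2.resize(s,None,fx=3.3,fy=3.3,interpolation=cv2.INTER_CUBIC))
E
```

```text
(no output)
```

View pics/top2.png

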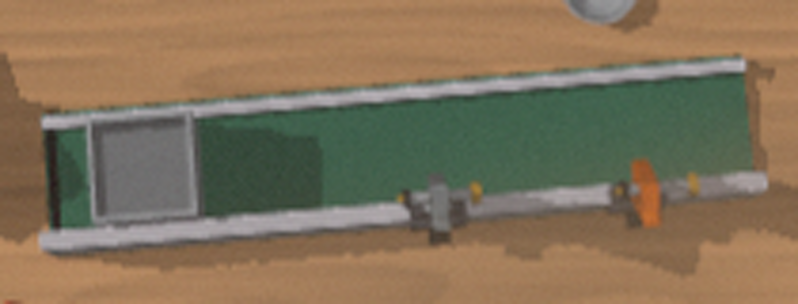

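View pics/scene2.png

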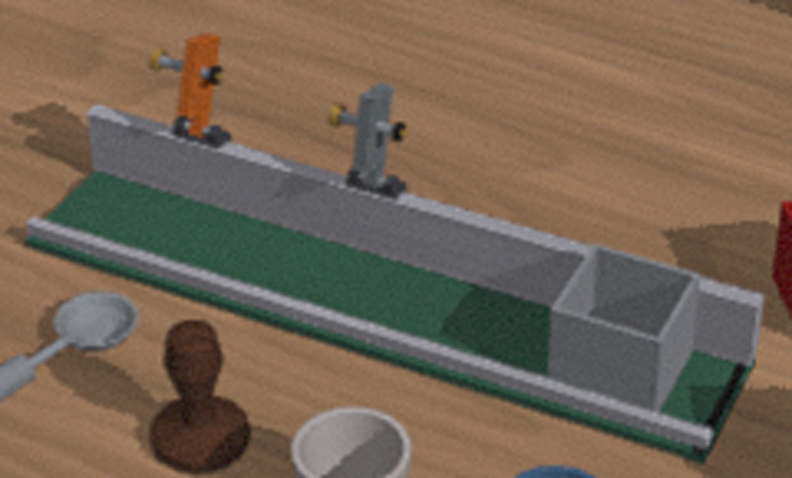

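```bash
python3 - <<'E'
from h import *
from scipy.optimize import least_squares
P={n:get_image(n) for n in("top","scene")}
H=230
C=[("top",(43,118),(43,H,18)),("top",(44,130),(35,H,18)),("top",(745,59),(43,-H,18)),("top",(745,72),(35,-H,18)),
("top",(40,232),(-35,H,55)),("top",(40,250),(-47,H,55)),("top",(767,173),(-35,-H,55)),("top",(767,190),(-47,-H,55)),
("scene",(90,116),(-35,-H,55)),("scene",(760,299),(-35,H,55)),("scene",(30,229),(43,-H,18)),("scene",(708,442),(43,H,18)),("scene",(755,363),(-35,H,8))]
off={"top":(225,215,3.8),"scene":(195,185,3.3)}
def res(q,sep=False):
    r=[]
    for n,(u,v),X in C:
        o=off[n]; uv=np.array([o[0]+(u+.5)/o[2]-.5,o[1]+(v+.5)/o[2]-.5])
        r.append(proj(P[n],lane2w(q[:2],q[2],X))[0]-uv)
    return np.ravel(r)
s=least_squares(res,[610,-19,.056],loss="soft_l1"); print(s.x); print(np.round(res(s.x).reshape(-1,2),1).tolist())
c,yaw=s.x[:2],s.x[2]
# to lane frame helper
def toL(w): return R.from_euler('z',-yaw).apply(np.array(w)-[c[0],c[1],0])
def up(n,u,v,z):
    o=off[n]; return toL(unproj(P[n],[[o[0]+(u+.5)/o[2]-.5,o[1]+(v+.5)/o[2]-.5]],z)[0])
print("tin corners z68",[np.round(up("top",*a,68)).tolist() for a in[(86,122),(193,112),(198,217),(93,224)]])
print("tin corners scene",[np.round(up("scene",*a,68)).tolist() for a in[(550,308),(600,246),(697,276),(660,337)]])
print("orange clamp",[np.round(toL(w)).tolist() for w in [(582,-167,53),(588,-171,56),(583,-170,58),(585,-169,66)]],"end",[np.round(toL(w)).tolist() for w in [(561,-172,120),(562,-169,117)]])
print("grey",[np.round(toL(w)).tolist() for w in [(578,-42,55),(572,-43,52)]])
print("orange top flag corners (z~125)",[np.round(up("top",*a,122)).tolist() for a in[(632,160),(647,160),(640,225),(660,225)]])
for n in P:
  for l in ["orange_flag","grey_flag","orange_flag_end","grey_stop"]:
    print(n,l,[(np.round(toL(d["xyz"])).tolist(),round(d["confidence"],2)) for d in nets.recognise(P[n],l)][:2])
E
```

```text
[ 6.12686042e+02 -1.93149161e+01  8.14876370e-02]
[[-1.2, -0.3], [-1.3, -0.3], [-0.4, 0.0], [-0.1, -0.2], [-0.8, -0.1], [-0.5, 0.2], [-0.5, -0.2], [0.0, 0.3], [-0.8, -3.2], [-0.4, 0.4], [-1.0, -4.2], [0.2, -3.2], [-1.3, -0.6]]
tin corners z68 [[30.0, 193.0, 68.0], [31.0, 125.0, 68.0], [-35.0, 127.0, 68.0], [-34.0, 193.0, 68.0]]
tin corners scene [[38.0, 129.0, 68.0], [-27.0, 134.0, 68.0], [-25.0, 195.0, 68.0], [34.0, 194.0, 68.0]]
orange clamp [[-43.0, -145.0, 53.0], [-37.0, -149.0, 56.0], [-42.0, -148.0, 58.0], [-40.0, -147.0, 66.0]] end [[-64.0, -148.0, 120.0], [-63.0, -145.0, 117.0]]
grey [[-36.0, -20.0, 55.0], [-42.0, -20.0, 52.0]]
orange top flag corners (z~125) [[-27.0, -139.0, 122.0], [-28.0, -148.0, 122.0], [-66.0, -140.0, 122.0], [-67.0, -152.0, 122.0]]
top orange_flag [([-1.0, 167.0, 10.0], 0.37)]
top grey_flag [([-40.0, -21.0, 110.0], 0.58)]
top orange_flag_end [([-42.0, -149.0, 113.0], 0.71)]
top grey_stop [([-44.0, -22.0, 104.0], 0.65)]
scene orange_flag [([174.0, 190.0, 37.0], 0.58), ([148.0, -159.0, 9.0], 0.35)]
scene grey_flag [([-32.0, -19.0, 107.0], 0.7), ([171.0, 187.0, 41.0], 0.58)]
scene orange_flag_end [([-37.0, -141.0, 109.0], 0.53)]
scene grey_stop [([-33.0, -15.0, 100.0], 0.85)]
```

```bash
cat >> h.py <<'E'
C0=np.array([612.7,-19.3,0]); YAW=0.0815
RL=R.from_euler('z',YAW)
def toL(w): return RL.inv().apply(np.array(w)-C0)
def toW(l): return RL.apply(np.array(l,float))+C0
def tool(phi): # tool y=lane +y, tilted so body leans to lane +x by phi
    z=np.array([-np.sin(phi),0,-np.cos(phi)]); y=np.array([0,1.,0]); x=np.cross(y,z)
    return RL*R.from_matrix(np.c_[x,y,z])
def move(Ltcp,phi):
    s=telemetry.read_state(); r=R.from_quat(s["ee_rot"]); 
    d=r.inv().apply(toW(Ltcp)-s["position"])/10; w=(r.inv()*tool(phi)).as_rotvec()
    print("xyz cm",np.round(d,3),"rot",np.round(w,4),"lane tcp now",np.round(toL(s["position"]),1))
E
python3 - <<'E'
from h import *
move([-110,-147,230],0)
move([-110,-147,122],0)
E
```

```text
xyz cm [ 63.168 -54.385   2.333] rot [-0.     -0.      1.1745] lane tcp now [-367.9  645.7  253.3]
xyz cm [ 63.168 -54.385  13.133] rot [-0.     -0.      1.1745] lane tcp now [-367.9  645.7  253.3]
```

Request:
apply_moves:
  steps:
    - {"hand": 0, "xyz": [63.2, -54.4, 2.3], "delta_rot": [0, 0, 1.1745]}
    - {"hand": 0, "xyz": [63.2, -54.4, 2.3], "delta_rot": [0, 0, 1.1745]}
    - {"hand": 0, "xyz": [63.2, -54.4, 2.3], "delta_rot": [0, 0, 1.1745]}
    - {"hand": 0, "xyz": [63.2, -54.4, 2.3], "delta_rot": [0, 0, 1.1745]}
    - {"hand": 0, "xyz": [63.2, -54.4, 2.3], "delta_rot": [0, 0, 1.1745]}
    - {"hand": 0, "xyz": [63.2, -54.4, 2.3], "delta_rot": [0, 0, 1.1745]}
    - {"hand": 0, "xyz": [63.2, -54.4, 2.3], "delta_rot": [0, 0, 1.1745]}
    - {"hand": 0, "xyz": [63.2, -54.4, 2.3], "delta_rot": [0, 0, 1.1745]}
    - {"hand": 0, "xyz": [63.2, -54.4, 2.3], "delta_rot": [0, 0, 1.1745]}
    - {"hand": 0, "xyz": [63.2, -54.4, 2.3], "delta_rot": [0, 0, 1.1745]}
    - {"hand": 0, "xyz": [63.2, -54.4, 2.3], "delta_rot": [0, 0, 1.1745]}
    - {"hand": 0, "xyz": [63.2, -54.4, 2.3], "delta_rot": [0, 0, 1.1745]}

```text
clock: 3.0
position: [386.5, 131.3, 240.1]
ee_rot: [-0.041, 0.999, 0.0, 0.001]
contact_force: [0.5, 0.3, -0.2]
gripper_width: 0.2
```

```bash
python3 - <<'E'
from h import *
move([-110,-147,150],0)
E
```

```text
xyz cm [-10.28  -31.564   8.994] rot [0.0009 0.0014 0.0008] lane tcp now [-213.2  168.5  240.1]
```

Request:
apply_moves:
  steps:
    - {"hand": 0, "xyz": [-10.3, -31.6, 9], "delta_rot": [0, 0, 0]}
    - {"hand": 0, "xyz": [-10.3, -31.6, 9], "delta_rot": [0, 0, 0]}
    - {"hand": 0, "xyz": [-10.3, -31.6, 9], "delta_rot": [0, 0, 0]}
    - {"hand": 0, "xyz": [-10.3, -31.6, 9], "delta_rot": [0, 0, 0]}
    - {"hand": 0, "xyz": [-10.3, -31.6, 9], "delta_rot": [0, 0, 0]}
    - {"hand": 0, "xyz": [-10.3, -31.6, 9], "delta_rot": [0, 0, 0]}
    - {"hand": 0, "xyz": [-10.3, -31.6, 9], "delta_rot": [0, 0, 0]}
    - {"hand": 0, "xyz": [-10.3, -31.6, 9], "delta_rot": [0, 0, 0]}
    - {"hand": 0, "xyz": [-10.3, -31.6, 9], "delta_rot": [0, 0, 0]}
    - {"hand": 0, "xyz": [-10.3, -31.6, 9], "delta_rot": [0, 0, 0]}
    - {"hand": 0, "xyz": [-10.3, -31.6, 9], "delta_rot": [0, 0, 0]}

```text
clock: 3.92
position: [514.3, -173.9, 149.1]
ee_rot: [-0.04, 0.999, 0.0, -0.001]
contact_force: [-1.3, -0.5, 0.3]
gripper_width: -0.1
```

```bash
python3 - <<'E'
from h import *
move([-110,-147,122],0); print(telemetry.read_state()["contact_force"])
for n,(a,b,c,d) in {"top":(215,335,330,490),"scene":(120,250,160,340)}.items():
    p=get_image(n); s=p["frame"][a:b,c:d]
    cv2.imwrite(f"pics/{n}3.png",cv2.resize(s,None,fx=4,fy=4,interpolation=cv2.INTER_CUBIC))
E
```

```text
xyz cm [-0.067 -0.098  2.708] rot [ 0.0003 -0.0011 -0.0016] lane tcp now [-110.6 -146.   149.1]
[-1.34587407 -0.49193324  0.26911076]
```

View pics/top3.png

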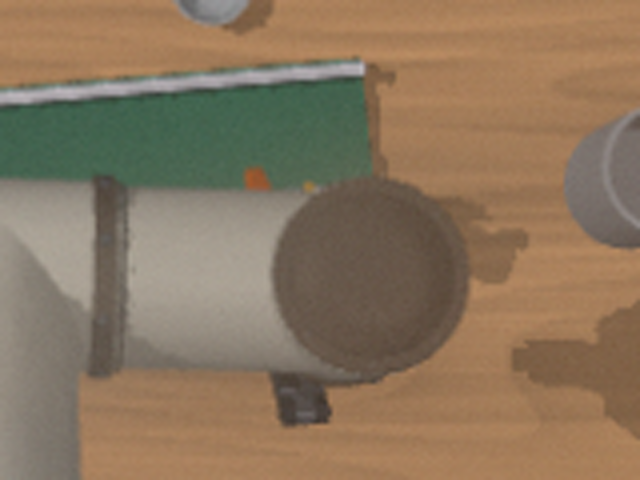

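View pics/scene3.png

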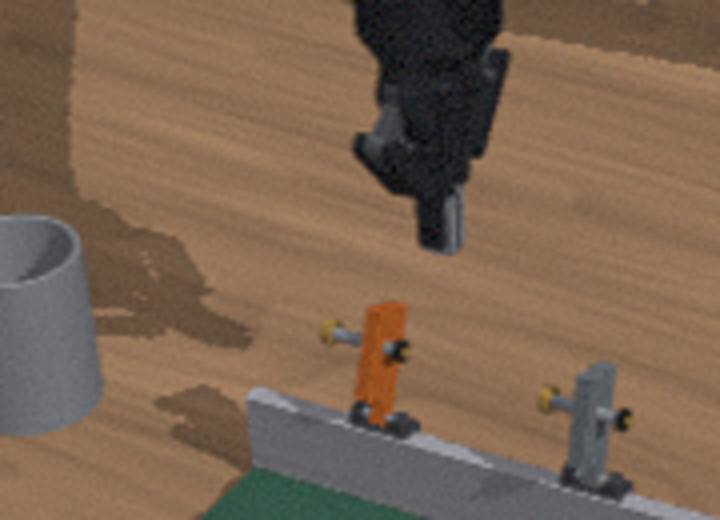

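Request:
apply_moves:
  steps:
    - {"hand": 0, "xyz": [-1.5, -0.1, 2.4], "delta_rot": [0, 0, 0]}
    - {"hand": 0, "xyz": [-2.5, -0.1, 2.4], "delta_rot": [0, 0, 0]}
    - {"hand": 0, "xyz": [-3.0, -0.1, 2.4], "delta_rot": [0, 0, 0]}
    - {"hand": 0, "xyz": [-3.5, -0.1, 2.4], "delta_rot": [0, 0, 0]}
    - {"hand": 0, "xyz": [-3.9, -0.1, 2.4], "delta_rot": [0, 0, 0]}
    - {"hand": 0, "xyz": [-4.3, -0.1, 2.4], "delta_rot": [0, 0, 0]}
    - {"hand": 0, "xyz": [-4.7, -0.1, 2.4], "delta_rot": [0, 0, 0]}
    - {"hand": 0, "xyz": [-5.1, -0.1, 2.4], "delta_rot": [0, 0, 0]}
    - {"hand": 0, "xyz": [-5.5, -0.1, 2.4], "delta_rot": [0, 0, 0]}

```text
clock: 4.77
position: [569.9, -170.0, 125.9]
ee_rot: [-0.041, 0.999, -0.0, 0.0]
contact_force: [-1.6, 0.1, 1.0]
gripper_width: 0.0
```

```bash
python3 - <<'E'
from h import *
move([-38,-147,125],0)
p=get_image("scene"); s=p["frame"][140:270,180:360]
cv2.imwrite(f"pics/scene4.png",cv2.resize(s,None,fx=4,fy=4,interpolation=cv2.INTER_CUBIC))
E
```

```text
xyz cm [-1.689 -0.027  0.09 ] rot [-0.0001  0.0006 -0.0001] lane tcp now [ -54.9 -146.7  125.9]
```

View pics/scene4.png

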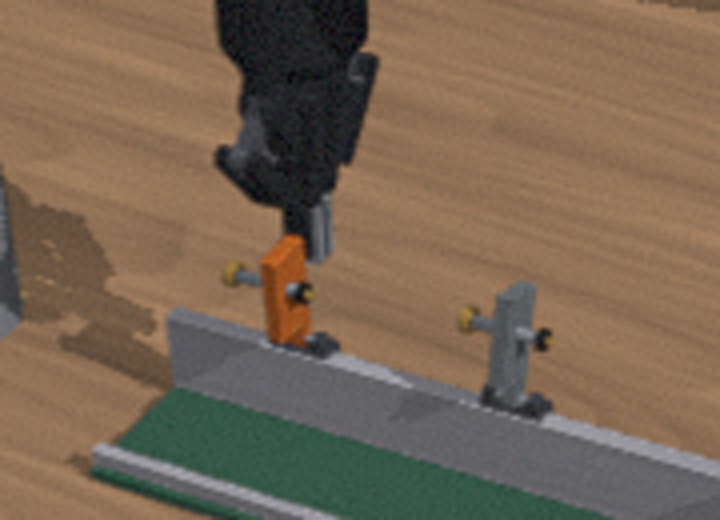

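Request:
apply_moves:
  steps:
    - {"hand": 0, "xyz": [-0.8, 0, 0], "delta_rot": [0, 0, 0]}
    - {"hand": 0, "xyz": [-1.3, 0, 0], "delta_rot": [0, 0, 0]}
    - {"hand": 0, "xyz": [-1.8, 0, 0.1], "delta_rot": [0, 0, 0]}
    - {"hand": 0, "xyz": [-2.4, 0, 0.5], "delta_rot": [0, 0, 0]}
    - {"hand": 0, "xyz": [-3.1, 0, 0.9], "delta_rot": [0, 0, 0]}
    - {"hand": 0, "xyz": [-3.7, 0, 1.4], "delta_rot": [0, 0, 0]}
    - {"hand": 0, "xyz": [-4.2, 0, 2.0], "delta_rot": [0, 0, 0]}
    - {"hand": 0, "xyz": [-4.6, 0, 2.5], "delta_rot": [0, 0, 0]}
    - {"hand": 0, "xyz": [-4.9, 0, 2.9], "delta_rot": [0, 0, 0]}
    - {"hand": 0, "xyz": [-5.1, 0, 3.2], "delta_rot": [0, 0, 0]}
    - {"hand": 0, "xyz": [-5.1, 0, 3.4], "delta_rot": [0, 0, 0]}
    - {"hand": 0, "xyz": [-5.1, 0, 3.4], "delta_rot": [0, 0, 0]}

```text
clock: 5.82
position: [620.6, -165.7, 91.0]
ee_rot: [-0.041, 0.999, 0.0, 0.0]
contact_force: [0.0, -0.6, 1.1]
gripper_width: 0.2
```

```bash
python3 - <<'E'
from h import *
move([0,-147,90],0)
p=get_image("scene"); s=p["frame"][140:270,180:360]
cv2.imwrite(f"pics/scene5.png",cv2.resize(s,None,fx=4,fy=4,interpolation=cv2.INTER_CUBIC))
E
```

```text
xyz cm [-0.403 -0.044  0.099] rot [0.0001 0.0004 0.    ] lane tcp now [  -4.  -146.6   91. ]
```

View pics/scene5.png

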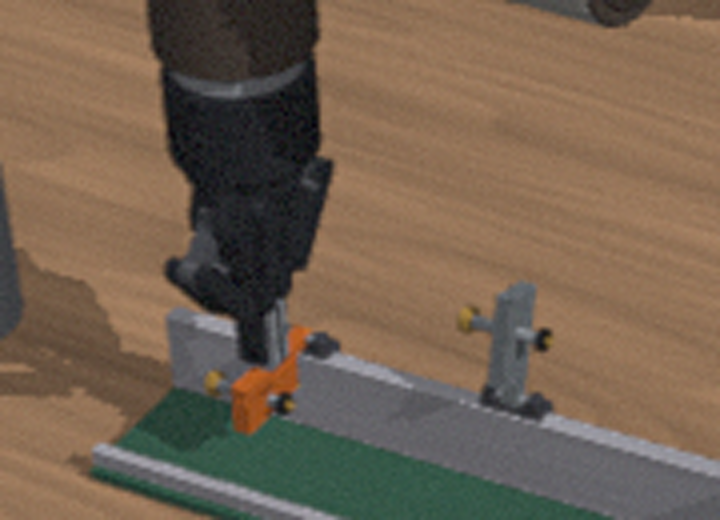

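Request:
apply_moves:
  steps:
    - {"hand": 0, "xyz": [-0.4, 0, 0.1], "delta_rot": [0, 0, 0]}
    - {"hand": 0, "xyz": [-0.4, 0, 0.2], "delta_rot": [0, 0, 0]}
    - {"hand": 0, "xyz": [-0.4, 0, 0.2], "delta_rot": [0, 0, 0]}

```text
clock: 6.12
position: [625.0, -165.4, 89.8]
ee_rot: [-0.041, 0.999, -0.0, 0.001]
contact_force: [0.4, 0.7, 0.1]
gripper_width: 0.3
```

Request:
apply_moves:
  steps:
    - {"hand": 0, "xyz": [0, 0, 0.1], "delta_rot": [0, 0, 0]}
    - {"hand": 0, "xyz": [0, 0, 0.1], "delta_rot": [0, 0, 0]}
    - {"hand": 0, "xyz": [0, 0, 0.1], "delta_rot": [0, 0, 0]}

```text
clock: 6.37
position: [625.0, -165.4, 89.1]
ee_rot: [-0.041, 0.999, -0.0, 0.001]
contact_force: [1.5, -0.1, 2.4]
gripper_width: 0.0
```

Request:
apply_moves:
  steps:
    - {"hand": 0, "xyz": [0, 0, 0.1], "delta_rot": [0, 0, 0]}
    - {"hand": 0, "xyz": [0, 0, 0.1], "delta_rot": [0, 0, 0]}
    - {"hand": 0, "xyz": [0, 0, 0.1], "delta_rot": [0, 0, 0]}

```text
clock: 6.62
position: [625.0, -165.5, 89.1]
ee_rot: [-0.041, 0.999, -0.0, 0.001]
contact_force: [-1.1, 0.9, 6.6]
gripper_width: 0.0
```

Request:
apply_moves:
  steps:
    - {"hand": 0, "xyz": [0, 0, 0.1], "delta_rot": [0, 0, 0]}
    - {"hand": 0, "xyz": [0, 0, 0.1], "delta_rot": [0, 0, 0]}
    - {"hand": 0, "xyz": [0, 0, 0.1], "delta_rot": [0, 0, 0]}
    - {"hand": 0, "xyz": [0, 0, 0.1], "delta_rot": [0, 0, 0]}

```text
clock: 6.95
position: [625.0, -165.5, 89.0]
ee_rot: [-0.041, 0.999, -0.0, 0.001]
contact_force: [-1.4, 2.3, 10.2]
gripper_width: -0.0
```

Request:
apply_moves:
  steps:
    - {"hand": 0, "xyz": [0, 0, -0.3], "delta_rot": [0, 0, 0]}
    - {"hand": 0, "xyz": [0, 0, -0.7], "delta_rot": [0, 0, 0]}
    - {"hand": 0, "xyz": [0, 0, -4], "delta_rot": [0, 0, 0]}
    - {"hand": 0, "xyz": [0, 0, -8], "delta_rot": [0, 0, 0]}
    - {"hand": 0, "xyz": [0, 0, -10], "delta_rot": [0, 0, 0]}

```text
clock: 7.37
position: [625.5, -166.0, 190.4]
ee_rot: [-0.041, 0.999, -0.001, 0.002]
contact_force: [1.9, 0.9, 1.7]
gripper_width: -0.2
```

```bash
python3 - <<'E'
from h import *
move([-8,255,190],0.5)
move([-8,255,120],0.5)
p=get_image("scene"); s=p["frame"][140:290,190:390]
cv2.imwrite(f"pics/scene6.png",cv2.resize(s,None,fx=4,fy=4,interpolation=cv2.INTER_CUBIC))
E
```

```text
xyz cm [ 8.5000e-01  4.0226e+01 -3.5000e-02] rot [-2.000e-03  5.039e-01  2.000e-04] lane tcp now [   0.8 -147.3  190.4]
xyz cm [ 0.878 40.239  6.965] rot [-2.000e-03  5.039e-01  2.000e-04] lane tcp now [   0.8 -147.3  190.4]
```

View pics/scene6.png

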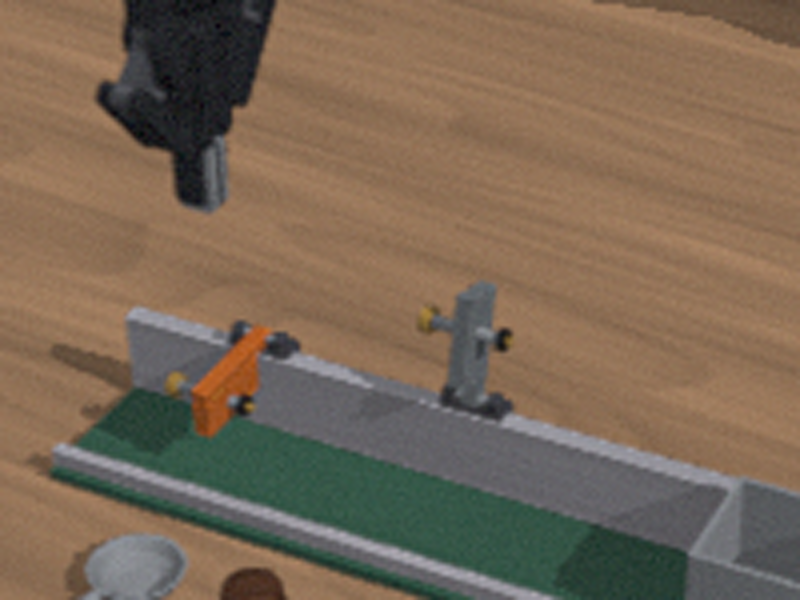

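Request:
apply_moves:
  steps:
    - {"hand": 0, "xyz": [-0.2, 36.9, 0], "delta_rot": [0, 0.504, 0]}
    - {"hand": 0, "xyz": [-0.2, 36.9, 0], "delta_rot": [0, 0.504, 0]}
    - {"hand": 0, "xyz": [-0.2, 36.9, 0], "delta_rot": [0, 0.504, 0]}
    - {"hand": 0, "xyz": [-0.2, 36.9, 0], "delta_rot": [0, 0.504, 0]}
    - {"hand": 0, "xyz": [-0.2, 36.9, 0], "delta_rot": [0, 0.504, 0]}
    - {"hand": 0, "xyz": [-0.2, 36.9, 0], "delta_rot": [0, 0.504, 0]}
    - {"hand": 0, "xyz": [-0.2, 36.9, 0], "delta_rot": [0, 0.504, 0]}
    - {"hand": 0, "xyz": [-0.2, 36.9, 0], "delta_rot": [0, 0.504, 0]}
    - {"hand": 0, "xyz": [-0.2, 36.9, 0], "delta_rot": [0, 0.504, 0]}
    - {"hand": 0, "xyz": [-0.2, 36.9, 0], "delta_rot": [0, 0.504, 0]}
    - {"hand": 0, "xyz": [-0.2, 36.9, 0], "delta_rot": [0, 0.504, 0]}
    - {"hand": 0, "xyz": [-0.2, 36.9, 0], "delta_rot": [0, 0.504, 0]}

```text
clock: 8.42
position: [595.9, 202.2, 185.7]
ee_rot: [-0.04, 0.967, -0.011, -0.25]
contact_force: [0.0, -0.0, -0.3]
gripper_width: 0.0
```

```bash
python3 - <<'E'
from h import *
move([2.5,222,54],0.5)
p=get_image("scene"); s=p["frame"][140:340,300:540]
cv2.imwrite(f"pics/scene7.png",cv2.resize(s,None,fx=3,fy=3,interpolation=cv2.INTER_CUBIC))
p=get_image("top"); s=p["frame"][195:345,180:340]
cv2.imwrite(f"pics/top7.png",cv2.resize(s,None,fx=4,fy=4,interpolation=cv2.INTER_CUBIC))
E
```

```text
xyz cm [-6.4890e+00 -2.0000e-03  1.1465e+01] rot [-0.0009 -0.0058 -0.0001] lane tcp now [  1.3 222.1 185.7]
```

View pics/scene7.png

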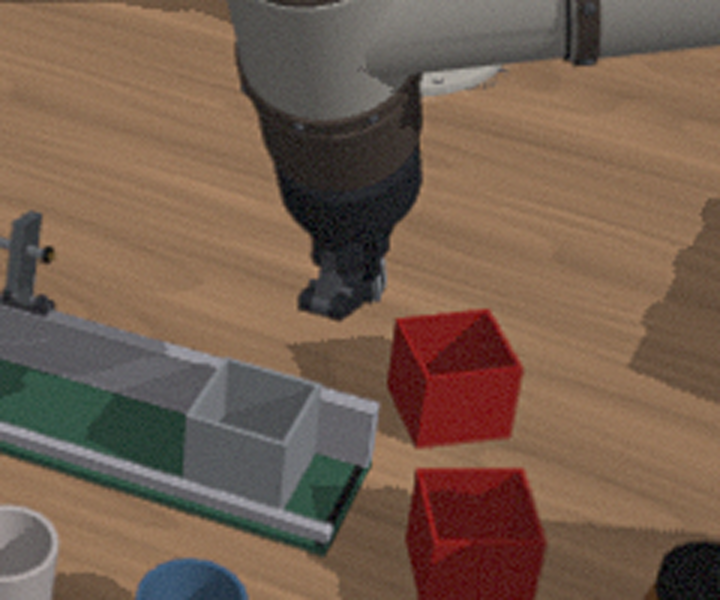

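View pics/top7.png

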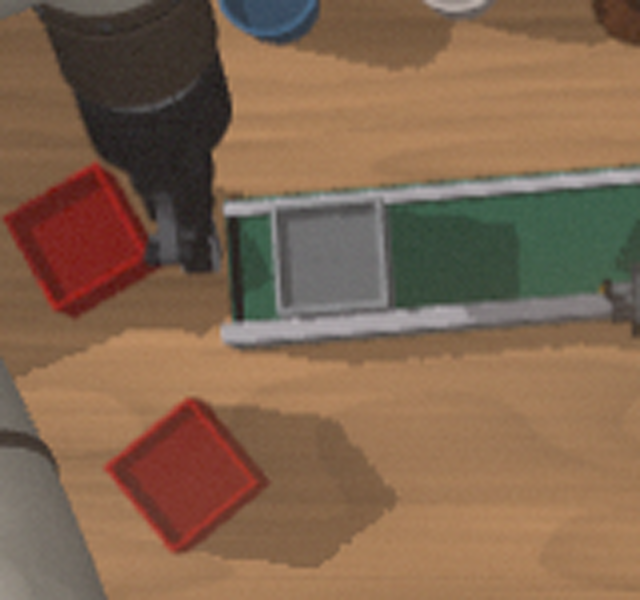

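Request:
apply_moves:
  steps:
    - {"hand": 0, "xyz": [-1.6, 0, 2.9], "delta_rot": [0, 0, 0]}
    - {"hand": 0, "xyz": [-3.2, 0, 5.7], "delta_rot": [0, 0, 0]}
    - {"hand": 0, "xyz": [-4.5, 0, 8], "delta_rot": [0, 0, 0]}
    - {"hand": 0, "xyz": [-5.5, 0, 9.8], "delta_rot": [0, 0, 0]}
    - {"hand": 0, "xyz": [-6.2, 0, 11], "delta_rot": [0, 0, 0]}
    - {"hand": 0, "xyz": [-6.5, 0, 11.5], "delta_rot": [0, 0, 0]}
    - {"hand": 0, "xyz": [-6.5, 0, 11.5], "delta_rot": [0, 0, 0]}

```text
clock: 9.1
position: [597.4, 201.4, 53.3]
ee_rot: [-0.039, 0.967, -0.011, -0.25]
contact_force: [-0.6, -0.4, 0.7]
gripper_width: -0.0
```

```bash
python3 - <<'E'
from h import *
move([2.5,206,54],0.5)
print(telemetry.read_state()["contact_force"])
p=get_image("scene"); s=p["frame"][180:340,330:540]
cv2.imwrite(f"pics/scene8.png",cv2.resize(s,None,fx=3.5,fy=3.5,interpolation=cv2.INTER_CUBIC))
E
```

```text
xyz cm [ 0.054 -1.52  -0.053] rot [-0.0002 -0.0064 -0.0017] lane tcp now [  2.7 221.2  53.3]
[-0.61463425 -0.38095489  0.70714498]
```

View pics/scene8.png

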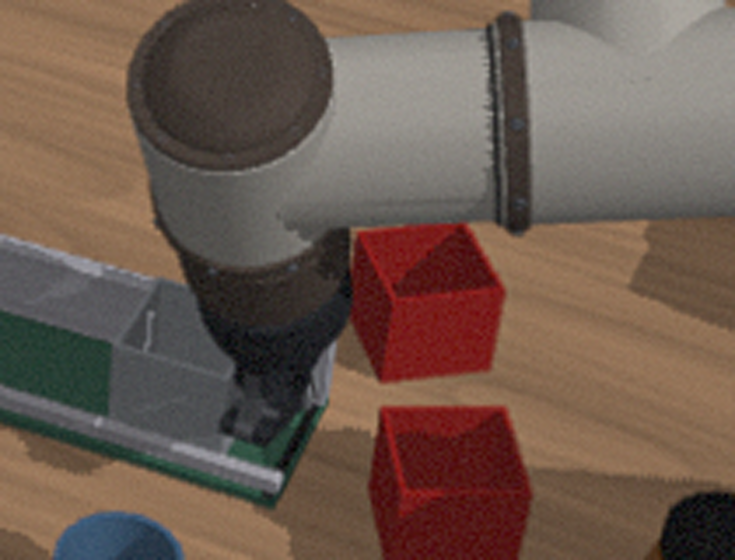

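Request:
apply_moves:
  steps:
    - {"hand": 0, "xyz": [0, -0.7, -0.05], "delta_rot": [0, 0, 0]}
    - {"hand": 0, "xyz": [0, -1.2, -0.05], "delta_rot": [0, 0, 0]}
    - {"hand": 0, "xyz": [0, -1.5, -0.05], "delta_rot": [0, 0, 0]}
    - {"hand": 0, "xyz": [0, -1.8, -0.05], "delta_rot": [0, 0, 0]}
    - {"hand": 0, "xyz": [0, -2.1, -0.05], "delta_rot": [0, 0, 0]}
    - {"hand": 0, "xyz": [0, -2.5, -0.05], "delta_rot": [0, 0, 0]}
    - {"hand": 0, "xyz": [0, -2.9, -0.05], "delta_rot": [0, 0, 0]}
    - {"hand": 0, "xyz": [0, -3.4, -0.05], "delta_rot": [0, 0, 0]}
    - {"hand": 0, "xyz": [0, -3.9, -0.05], "delta_rot": [0, 0, 0]}
    - {"hand": 0, "xyz": [0, -4.4, -0.05], "delta_rot": [0, 0, 0]}
    - {"hand": 0, "xyz": [0, -4.9, -0.05], "delta_rot": [0, 0, 0]}
    - {"hand": 0, "xyz": [0, -5.4, -0.05], "delta_rot": [0, 0, 0]}

```text
clock: 10.15
position: [602.5, 148.4, 54.9]
ee_rot: [-0.039, 0.968, -0.01, -0.249]
contact_force: [1.0, 4.4, 2.3]
gripper_width: -0.1
```

```bash
python3 - <<'E'
from h import *
move([2.5,-30,54],0.5)
print(toL(telemetry.read_state()["contact_force"]+C0))
p=get_image("scene"); s=p["frame"][150:340,250:490]
cv2.imwrite(f"pics/scene9.png",cv2.resize(s,None,fx=3,fy=3,interpolation=cv2.INTER_CUBIC))
E
```

```text
xyz cm [  0.042 -19.793   0.127] rot [ 0.0002 -0.0035  0.0001] lane tcp now [  3.5 167.9  54.9]
[1.33707537 4.30678519 2.25692957]
```

View pics/scene9.png

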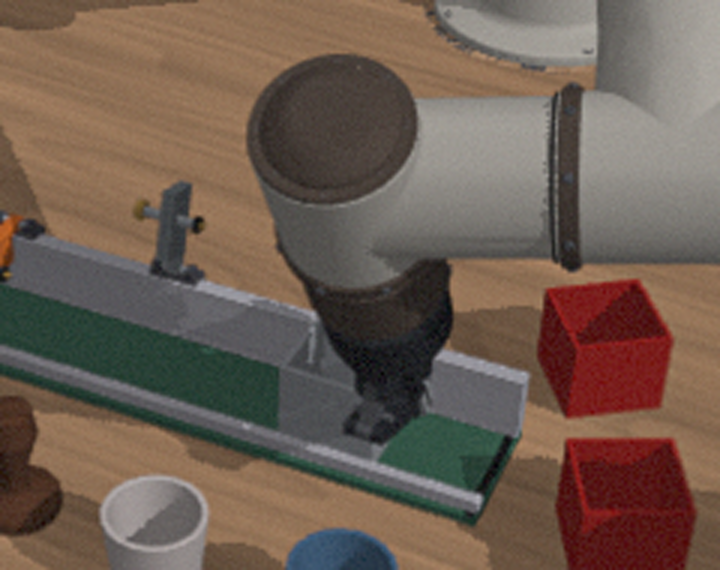

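Request:
apply_moves:
  steps:
    - {"hand": 0, "xyz": [0, -0.5, 0.05], "delta_rot": [0, 0, 0]}
    - {"hand": 0, "xyz": [0, -1.1, 0.05], "delta_rot": [0, 0, 0]}
    - {"hand": 0, "xyz": [0, -1.8, 0.05], "delta_rot": [0, 0, 0]}
    - {"hand": 0, "xyz": [0, -2.5, 0.05], "delta_rot": [0, 0, 0]}
    - {"hand": 0, "xyz": [0, -3.2, 0.05], "delta_rot": [0, 0, 0]}
    - {"hand": 0, "xyz": [0, -3.9, 0.05], "delta_rot": [0, 0, 0]}
    - {"hand": 0, "xyz": [0, -4.6, 0.05], "delta_rot": [0, 0, 0]}
    - {"hand": 0, "xyz": [0, -5.3, 0.05], "delta_rot": [0, 0, 0]}
    - {"hand": 0, "xyz": [0, -6.0, 0.05], "delta_rot": [0, 0, 0]}
    - {"hand": 0, "xyz": [0, -6.7, 0.05], "delta_rot": [0, 0, 0]}
    - {"hand": 0, "xyz": [0, -7.4, 0.05], "delta_rot": [0, 0, 0]}
    - {"hand": 0, "xyz": [0, -8.1, 0.05], "delta_rot": [0, 0, 0]}

```text
clock: 11.2
position: [608.9, 68.0, 54.7]
ee_rot: [-0.04, 0.968, -0.01, -0.249]
contact_force: [1.6, 4.6, 2.9]
gripper_width: 0.0
```

Request:
apply_moves:
  steps:
    - {"hand": 0, "xyz": [0, -0.7, 0.05], "delta_rot": [0, 0, 0]}
    - {"hand": 0, "xyz": [0, -1.4, 0.05], "delta_rot": [0, 0, 0]}
    - {"hand": 0, "xyz": [0, -2.1, 0.05], "delta_rot": [0, 0, 0]}
    - {"hand": 0, "xyz": [0, -2.8, 0.05], "delta_rot": [0, 0, 0]}
    - {"hand": 0, "xyz": [0, -3.5, 0.05], "delta_rot": [0, 0, 0]}
    - {"hand": 0, "xyz": [0, -4.2, 0.05], "delta_rot": [0, 0, 0]}
    - {"hand": 0, "xyz": [0, -4.9, 0.05], "delta_rot": [0, 0, 0]}
    - {"hand": 0, "xyz": [0, -5.5, 0.05], "delta_rot": [0, 0, 0]}
    - {"hand": 0, "xyz": [0, -6.0, 0.05], "delta_rot": [0, 0, 0]}
    - {"hand": 0, "xyz": [0, -6.4, 0.05], "delta_rot": [0, 0, 0]}
    - {"hand": 0, "xyz": [0, -6.7, 0.05], "delta_rot": [0, 0, 0]}
    - {"hand": 0, "xyz": [0, -6.9, 0.05], "delta_rot": [0, 0, 0]}

```text
clock: 12.2
position: [614.6, -0.5, 54.6]
ee_rot: [-0.04, 0.968, -0.01, -0.248]
contact_force: [2.1, 6.5, 4.5]
gripper_width: 0.4
```

```bash
python3 - <<'E'
from h import *
move([2.5,-30,54],0.5)
print(toL(telemetry.read_state()["contact_force"]+C0))
for n,(a,b,c,d) in {"top":(195,325,290,450),"scene":(130,330,190,440)}.items():
    p=get_image(n); s=p["frame"][a:b,c:d]
    cv2.imwrite(f"pics/{n}10.png",cv2.resize(s,None,fx=3,fy=3,interpolation=cv2.INTER_CUBIC))
E
```

```text
xyz cm [ 0.053 -4.859  0.095] rot [ 0.0003 -0.0024  0.0006] lane tcp now [ 3.4 18.6 54.6]
[2.6400443  6.29808389 4.45644078]
```

View pics/scene10.png

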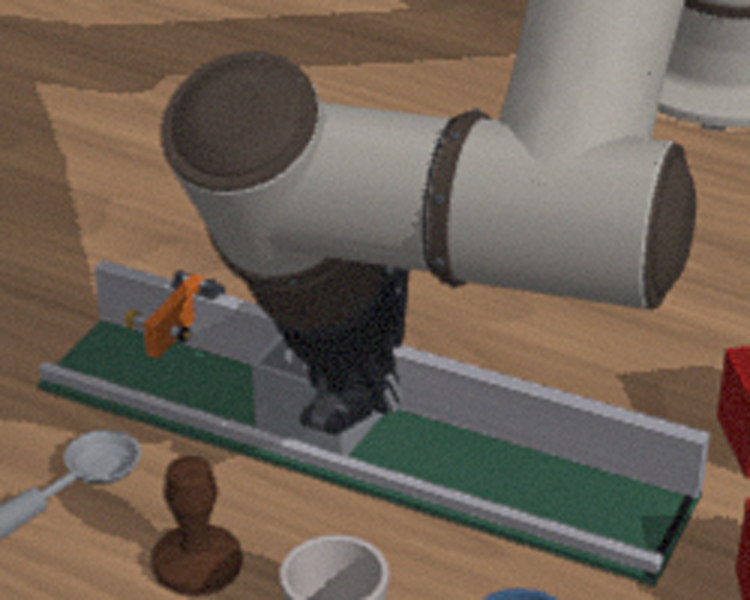

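View pics/top10.png

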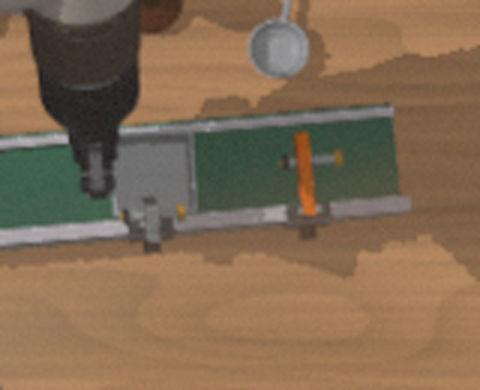

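Request:
apply_moves:
  steps:
    - {"hand": 0, "xyz": [0, -0.3, -0.1], "delta_rot": [0, 0, 0]}
    - {"hand": 0, "xyz": [0, -0.8, -0.2], "delta_rot": [0, 0, 0]}
    - {"hand": 0, "xyz": [0, -1.3, -0.2], "delta_rot": [0, 0, 0]}
    - {"hand": 0, "xyz": [0, -1.8, -0.2], "delta_rot": [0, 0, 0]}
    - {"hand": 0, "xyz": [0, -2.3, -0.2], "delta_rot": [0, 0, 0]}
    - {"hand": 0, "xyz": [0, -2.8, -0.2], "delta_rot": [0, 0, 0]}
    - {"hand": 0, "xyz": [0, -3.3, -0.2], "delta_rot": [0, 0, 0]}
    - {"hand": 0, "xyz": [0, -3.8, -0.2], "delta_rot": [0, 0, 0]}
    - {"hand": 0, "xyz": [0, -4.2, -0.2], "delta_rot": [0, 0, 0]}
    - {"hand": 0, "xyz": [0, -4.5, -0.2], "delta_rot": [0, 0, 0]}
    - {"hand": 0, "xyz": [0, -4.7, -0.2], "delta_rot": [0, 0, 0]}
    - {"hand": 0, "xyz": [0, -4.9, -0.2], "delta_rot": [0, 0, 0]}

```text
clock: 13.3
position: [618.9, -49.8, 55.7]
ee_rot: [-0.039, 0.968, -0.01, -0.249]
contact_force: [0.3, 2.6, 0.1]
gripper_width: 0.2
```

```bash
cat > f.py <<'E'
from h import *
s=telemetry.read_state(); print("F lane",np.round(toL(s["contact_force"]+C0),2),"tcp",np.round(toL(s["position"]),2), s["clock"])
E
python3 f.py
```

```text
F lane [0.51 2.52 0.13] tcp [  3.68 -30.88  55.66] 13.3
```

Request:
apply_moves:
  steps:
    - {"hand": 0, "xyz": [0, -0.15, 0], "delta_rot": [0, 0, 0]}
    - {"hand": 0, "xyz": [0, -0.3, 0], "delta_rot": [0, 0, 0]}
    - {"hand": 0, "xyz": [0, -0.45, 0], "delta_rot": [0, 0, 0]}
    - {"hand": 0, "xyz": [0, -0.6, 0], "delta_rot": [0, 0, 0]}
    - {"hand": 0, "xyz": [0, -0.75, 0], "delta_rot": [0, 0, 0]}
    - {"hand": 0, "xyz": [0, -0.9, 0], "delta_rot": [0, 0, 0]}

```text
clock: 13.8
position: [619.8, -58.5, 55.8]
ee_rot: [-0.04, 0.968, -0.01, -0.249]
contact_force: [0.1, 1.5, -0.9]
gripper_width: -0.0
```

```bash
cat >> f.py <<'E'
for n,(a,b,c,d) in {"top":(205,285,330,450),"scene":(160,310,190,390)}.items():
    p=get_image(n); q=p["frame"][a:b,c:d]; k=6 if n=="top" else 4
    cv2.imwrite(f"pics/{n}_{s['clock']:.2f}.png",cv2.resize(q,None,fx=k,fy=k,interpolation=cv2.INTER_CUBIC))
E
python3 f.py; ls -t pics | head -2
```

```text
F lane [ 0.26  1.5  -0.87] tcp [  3.86 -39.69  55.8 ] 13.8
scene_13.80.png
top_13.80.png
```

View pics/top_13.80.png

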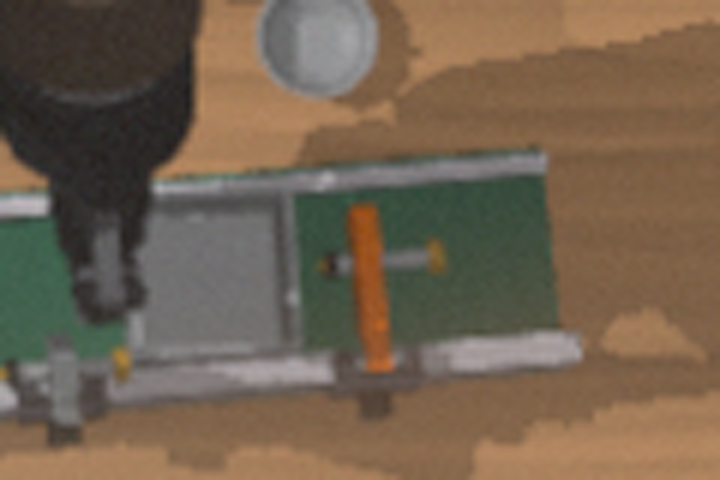

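View pics/scene_13.80.png

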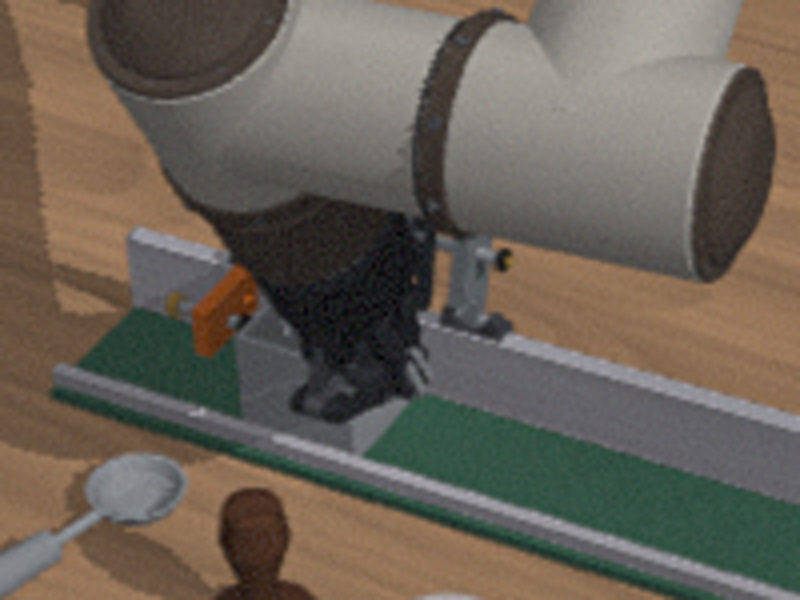

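Request:
apply_moves:
  steps:
    - {"hand": 0, "xyz": [0, -0.1, 0], "delta_rot": [0, 0, 0]}
    - {"hand": 0, "xyz": [0, -0.2, 0], "delta_rot": [0, 0, 0]}
    - {"hand": 0, "xyz": [0, -0.3, 0], "delta_rot": [0, 0, 0]}
    - {"hand": 0, "xyz": [0, -0.4, 0], "delta_rot": [0, 0, 0]}
    - {"hand": 0, "xyz": [0, -0.5, 0], "delta_rot": [0, 0, 0]}
    - {"hand": 0, "xyz": [0, -0.6, 0], "delta_rot": [0, 0, 0]}

```text
clock: 14.4
position: [620.2, -64.6, 55.7]
ee_rot: [-0.039, 0.968, -0.01, -0.249]
contact_force: [0.1, 2.1, -0.3]
gripper_width: 0.1
```

Request:
apply_moves:
  steps:
    - {"hand": 0, "xyz": [0, -0.05, 0], "delta_rot": [0, 0, 0]}
    - {"hand": 0, "xyz": [0, -0.1, 0], "delta_rot": [0, 0, 0]}
    - {"hand": 0, "xyz": [0, -0.15, 0], "delta_rot": [0, 0, 0]}
    - {"hand": 0, "xyz": [0, -0.2, 0], "delta_rot": [0, 0, 0]}

```text
clock: 14.73
position: [620.3, -66.5, 55.7]
ee_rot: [-0.039, 0.968, -0.01, -0.249]
contact_force: [-0.5, 1.8, -0.2]
gripper_width: 0.0
```

Request:
apply_moves:
  steps:
    - {"hand": 0, "xyz": [0, -0.05, 0], "delta_rot": [0, 0, 0]}
    - {"hand": 0, "xyz": [0, -0.1, 0], "delta_rot": [0, 0, 0]}
    - {"hand": 0, "xyz": [0, -0.1, 0], "delta_rot": [0, 0, 0]}

```text
clock: 14.98
position: [620.4, -67.6, 55.7]
ee_rot: [-0.039, 0.968, -0.01, -0.249]
contact_force: [-1.0, 1.5, -1.6]
gripper_width: 0.1
```

Sliding friction is about 1.5–2 N, with no contact yet. I'll creep on.

Request:
apply_moves:
  steps:
    - {"hand": 0, "xyz": [0, -0.05, 0], "delta_rot": [0, 0, 0]}
    - {"hand": 0, "xyz": [0, -0.1, 0], "delta_rot": [0, 0, 0]}
    - {"hand": 0, "xyz": [0, -0.1, 0], "delta_rot": [0, 0, 0]}

```text
clock: 15.23
position: [620.5, -68.5, 55.8]
ee_rot: [-0.039, 0.968, -0.01, -0.249]
contact_force: [-0.6, 1.9, -0.5]
gripper_width: 0.2
```

Request:
apply_moves:
  steps:
    - {"hand": 0, "xyz": [0, -0.05, 0], "delta_rot": [0, 0, 0]}
    - {"hand": 0, "xyz": [0, -0.1, 0], "delta_rot": [0, 0, 0]}
    - {"hand": 0, "xyz": [0, -0.1, 0], "delta_rot": [0, 0, 0]}

```text
clock: 15.48
position: [620.6, -69.5, 55.7]
ee_rot: [-0.039, 0.968, -0.01, -0.249]
contact_force: [-0.2, 1.3, -0.6]
gripper_width: 0.0
```

Request:
apply_moves:
  steps:
    - {"hand": 0, "xyz": [0, -0.05, 0], "delta_rot": [0, 0, 0]}
    - {"hand": 0, "xyz": [0, -0.1, 0], "delta_rot": [0, 0, 0]}
    - {"hand": 0, "xyz": [0, -0.1, 0], "delta_rot": [0, 0, 0]}

```text
clock: 15.73
position: [620.7, -70.5, 55.8]
ee_rot: [-0.039, 0.968, -0.01, -0.249]
contact_force: [0.2, 2.2, -0.2]
gripper_width: -0.0
```

Request:
apply_moves:
  steps:
    - {"hand": 0, "xyz": [0, -0.05, 0], "delta_rot": [0, 0, 0]}
    - {"hand": 0, "xyz": [0, -0.1, 0], "delta_rot": [0, 0, 0]}
    - {"hand": 0, "xyz": [0, -0.1, 0], "delta_rot": [0, 0, 0]}

```text
clock: 15.98
position: [620.8, -71.5, 55.7]
ee_rot: [-0.039, 0.968, -0.01, -0.249]
contact_force: [0.0, 1.6, -0.3]
gripper_width: -0.1
```

Request:
apply_moves:
  steps:
    - {"hand": 0, "xyz": [0, -0.05, 0], "delta_rot": [0, 0, 0]}
    - {"hand": 0, "xyz": [0, -0.1, 0], "delta_rot": [0, 0, 0]}
    - {"hand": 0, "xyz": [0, -0.1, 0], "delta_rot": [0, 0, 0]}

```text
clock: 16.23
position: [620.8, -72.1, 55.7]
ee_rot: [-0.039, 0.968, -0.01, -0.249]
contact_force: [0.3, 3.8, -0.1]
gripper_width: 0.1
```

```bash
python3 f.py; ls -t pics | head -2
```

```text
F lane [ 0.65  3.77 -0.08] tcp [  3.81 -53.29  55.7 ] 16.2333
scene_16.23.png
top_16.23.png
```

Request:
apply_moves:
  steps:
    - {"hand": 0, "xyz": [0, -0.03, 0], "delta_rot": [0, 0, 0]}
    - {"hand": 0, "xyz": [0, -0.05, 0], "delta_rot": [0, 0, 0]}
    - {"hand": 0, "xyz": [0, -0.05, 0], "delta_rot": [0, 0, 0]}

```text
clock: 16.58
position: [620.9, -72.2, 55.7]
ee_rot: [-0.04, 0.968, -0.01, -0.249]
contact_force: [-0.4, 6.0, 0.9]
gripper_width: 0.5
```

View pics/top_16.23.png

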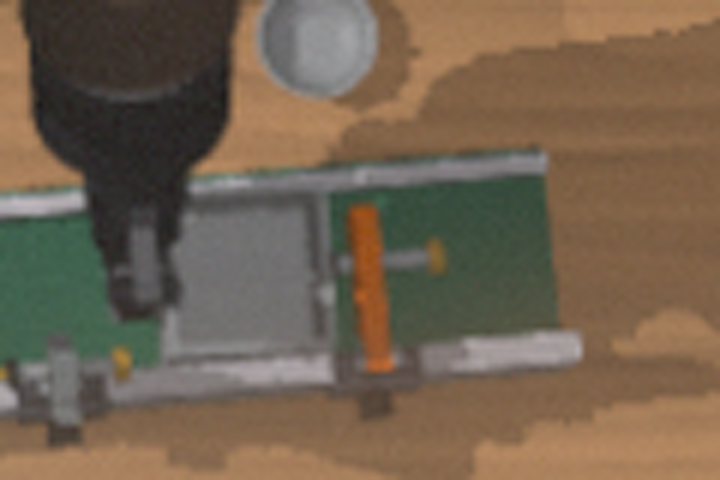

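The tin front, at about (330,260), meets the screw tip. Force is 6 N and rising. I'll add about 0.5 mm and hold there.

Request:
apply_moves:
  steps:
    - {"hand": 0, "xyz": [0, -0.03, 0], "delta_rot": [0, 0, 0]}
    - {"hand": 0, "xyz": [0, -0.05, 0], "delta_rot": [0, 0, 0]}
    - {"hand": 0, "xyz": [0, -0.05, 0], "delta_rot": [0, 0, 0]}
    - {"hand": 0, "xyz": [0, -0.05, 0], "delta_rot": [0, 0, 0]}

```text
clock: 16.92
position: [620.9, -72.2, 55.7]
ee_rot: [-0.04, 0.968, -0.009, -0.249]
contact_force: [-0.5, 6.8, 0.8]
gripper_width: 0.3
```

Request:
apply_moves:
  steps:
    - {"hand": 0, "xyz": [0, -0.02, 0], "delta_rot": [0, 0, 0]}
    - {"hand": 0, "xyz": [0, -0.03, 0], "delta_rot": [0, 0, 0]}
    - {"hand": 0, "xyz": [0, -0.03, 0], "delta_rot": [0, 0, 0]}
    - {"hand": 0, "xyz": [0, -0.03, 0], "delta_rot": [0, 0, 0]}
    - {"hand": 0, "xyz": [0, -0.03, 0], "delta_rot": [0, 0, 0]}
    - {"hand": 0, "xyz": [0, -0.03, 0], "delta_rot": [0, 0, 0]}

```text
clock: 17.42
position: [620.9, -72.3, 55.8]
ee_rot: [-0.04, 0.968, -0.009, -0.249]
contact_force: [-0.5, 8.3, 1.8]
gripper_width: 0.1
```

Request:
apply_moves:
  steps:
    - {"hand": 0, "xyz": [0, 0, 0], "delta_rot": [0, 0, 0]}
    - {"hand": 0, "xyz": [0, 0, 0], "delta_rot": [0, 0, 0]}
    - {"hand": 0, "xyz": [0, 0, 0], "delta_rot": [0, 0, 0]}
    - {"hand": 0, "xyz": [0, 0, 0], "delta_rot": [0, 0, 0]}

```text
clock: 17.75
position: [620.9, -72.3, 55.8]
ee_rot: [-0.04, 0.968, -0.009, -0.249]
contact_force: [-0.8, 7.7, 0.8]
gripper_width: -0.1
```

Request:
apply_moves:
  steps:
    - {"hand": 0, "xyz": [0, 0, 0], "delta_rot": [0, 0, 0]}
    - {"hand": 0, "xyz": [0, 0, 0], "delta_rot": [0, 0, 0]}
    - {"hand": 0, "xyz": [0, 0, 0], "delta_rot": [0, 0, 0]}
    - {"hand": 0, "xyz": [0, 0, 0], "delta_rot": [0, 0, 0]}

```text
clock: 18.08
position: [620.9, -72.3, 55.7]
ee_rot: [-0.04, 0.968, -0.009, -0.249]
contact_force: [-1.0, 7.7, -0.3]
gripper_width: 0.1
```

Request:
apply_moves:
  steps:
    - {"hand": 0, "xyz": [0, 0, 0], "delta_rot": [0, 0, 0]}
    - {"hand": 0, "xyz": [0, 0, 0], "delta_rot": [0, 0, 0]}
    - {"hand": 0, "xyz": [0, 0, 0], "delta_rot": [0, 0, 0]}
    - {"hand": 0, "xyz": [0, 0, 0], "delta_rot": [0, 0, 0]}

```text
clock: 18.42
position: [620.9, -72.3, 55.8]
ee_rot: [-0.04, 0.968, -0.009, -0.249]
contact_force: [-0.1, 6.9, 0.5]
gripper_width: -0.0
```

Request:
apply_moves:
  steps:
    - {"hand": 0, "xyz": [0, 0.05, 0], "delta_rot": [0, 0, 0]}
    - {"hand": 0, "xyz": [0, 0.1, 0], "delta_rot": [0, 0, 0]}
    - {"hand": 0, "xyz": [0, 0.15, 0], "delta_rot": [0, 0, 0]}
    - {"hand": 0, "xyz": [0, 0.2, 0], "delta_rot": [0, 0, 0]}
    - {"hand": 0, "xyz": [0, 0.3, 0], "delta_rot": [0, 0, 0]}
    - {"hand": 0, "xyz": [0, 0.5, 0], "delta_rot": [0, 0, 0]}
    - {"hand": 0, "xyz": [0, 1, 0], "delta_rot": [0, 0, 0]}
    - {"hand": 0, "xyz": [0, 1.8, 0], "delta_rot": [0, 0, 0]}
    - {"hand": 0, "xyz": [0, 2.8, 0], "delta_rot": [0, 0, 0]}
    - {"hand": 0, "xyz": [0, 3, 0], "delta_rot": [0, 0, 0]}

```text
clock: 19.25
position: [618.5, -42.1, 55.9]
ee_rot: [-0.04, 0.968, -0.01, -0.249]
contact_force: [-0.3, 0.4, 0.0]
gripper_width: 0.2
```

Request:
apply_moves:
  steps:
    - {"hand": 0, "xyz": [0, 0, -2], "delta_rot": [0, 0, 0]}
    - {"hand": 0, "xyz": [0, 0, -5], "delta_rot": [0, 0, 0]}
    - {"hand": 0, "xyz": [0, 0, -8], "delta_rot": [0, 0, 0]}
    - {"hand": 0, "xyz": [0, 0, -11], "delta_rot": [0, 0, 0]}
    - {"hand": 0, "xyz": [0, 0, -14], "delta_rot": [0, 0, 0]}
    - {"hand": 0, "xyz": [0, 3, -15], "delta_rot": [0, 0, 0]}
    - {"hand": 0, "xyz": [0, 6, -15], "delta_rot": [0, 0, 0]}
    - {"hand": 0, "xyz": [0, 9, -15], "delta_rot": [0, 0, 0]}
    - {"hand": 0, "xyz": [0, 12, -15], "delta_rot": [0, 0, 0]}
    - {"hand": 0, "xyz": [0, 15, -15], "delta_rot": [0, 0, 0]}
    - {"hand": 0, "xyz": [0, 15, -15], "delta_rot": [0, 0, 0]}

```text
clock: 20.17
position: [677.7, 117.9, 187.0]
ee_rot: [-0.043, 0.968, -0.01, -0.249]
contact_force: [0.2, 0.5, -0.5]
gripper_width: 0.1
```

```bash
python3 f.py; ls -t pics | head -2; python3 - <<'E'
from h import *
for n in("top","scene"):
    p=get_image(n)
    for l in ["tin_center","orange_hinge","orange_flag_end","jar","pitcher","cup_a","tamper","spoon"]:
        print(n,l,[(np.round(toL(d["xyz"])).tolist(),np.round(d["xyz"]).tolist(),round(d["confidence"],2)) for d in nets.pinpoint(p,l)[:2]])
E
```

```text
F lane [ 0.25  0.51 -0.51] tcp [ 76.   131.46 186.97] 20.1667
scene_20.17.png
top_20.17.png
top tin_center [([1.0, -99.0, 37.0], [622.0, -118.0, 37.0], 0.71), ([-44.0, -386.0, -4.0], [600.0, -408.0, -4.0], 0.53)]
top orange_hinge [([-40.0, -145.0, 64.0], [584.0, -167.0, 64.0], 0.7)]
top orange_flag_end [([22.0, -146.0, 62.0], [647.0, -163.0, 62.0], 0.59)]
top jar [([54.0, 452.0, -1.0], [629.0, 435.0, -1.0], 0.7), ([-38.0, -141.0, 65.0], [586.0, -163.0, 65.0], 0.21)]
top pitcher [([-42.0, -389.0, -4.0], [602.0, -410.0, -4.0], 0.92)]
top cup_a [([176.0, 75.0, 3.0], [782.0, 70.0, 3.0], 0.93), ([167.0, 190.0, -2.0], [764.0, 184.0, -2.0], 0.63)]
top tamper [([154.0, -35.0, -1.0], [770.0, -42.0, -1.0], 0.58)]
top spoon [([158.0, -154.0, -1.0], [783.0, -160.0, -1.0], 0.63), ([-43.0, -21.0, 54.0], [572.0, -44.0, 54.0], 0.31)]
scene tin_center [([25.0, 315.0, 31.0], [612.0, 297.0, 31.0], 0.69), ([-123.0, 260.0, 29.0], [469.0, 230.0, 29.0], 0.65)]
scene orange_hinge [([-40.0, -149.0, 60.0], [585.0, -171.0, 60.0], 0.66)]
scene orange_flag_end [([25.0, -147.0, 63.0], [649.0, -164.0, 63.0], 0.71), ([-2.0, -1.0, -1.0], [611.0, -21.0, -1.0], 0.5)]
scene jar [([52.0, 452.0, 5.0], [628.0, 436.0, 5.0], 0.76), ([7.0, -97.0, 10.0], [628.0, -116.0, 10.0], 0.16)]
scene pitcher [([-47.0, -390.0, -0.0], [598.0, -412.0, -0.0], 0.73)]
scene cup_a [([173.0, 70.0, 2.0], [780.0, 64.0, 2.0], 0.6), ([172.0, 189.0, 1.0], [769.0, 183.0, 1.0], 0.55)]
scene tamper [([154.0, -36.0, 2.0], [769.0, -43.0, 2.0], 0.55)]
scene spoon [([150.0, -160.0, -5.0], [775.0, -167.0, -5.0], 0.65), ([-2.0, -2.0, -2.0], [611.0, -22.0, -2.0], 0.65)]
```

View pics/top_20.17.png

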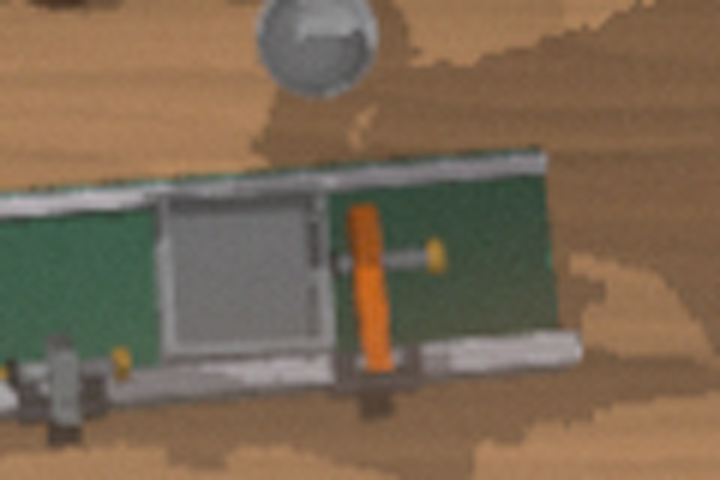

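View pics/scene_20.17.png

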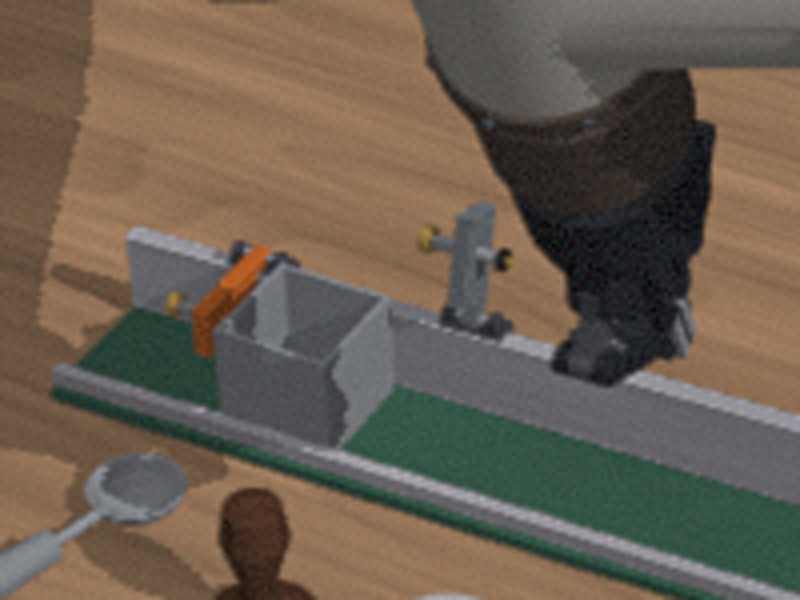

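```bash
python3 -c "
from bench import workorder; print(workorder.job_done())"
```

```text
the job is handed in; nothing more can be done
None
```

I finished the task and handed it in at about 20 s on the robot's clock, but the hand-in gave no verdict.

- **Orange stop:** I pushed the flag over with closed fingers and seated it on its end pad with about 10 N. The last pictures show it level across the lane.
- **Tin:** I slid it along the lane with the gripper tilted to clear the grey flag. The slide took mostly 1.5–4.5 N, with one reading of 6.3 N mid-lane that I relieved. The tin met the screw tip at creep speed.
- **Press:** I held a steady push, reading 8.3, 7.7, 7.7 and 6.9 N over about a second, then backed straight off.

**Last checks**
- **Tin position:** In the top picture its front edge is at the same pixel as just after it met the tip. The top-camera network puts its centre about 46–48 mm from the orange stop along the lane, within the 37–69 mm range.
- **Other objects:** The grey flag is up, and the bystanders' network positions agree with the start to within the networks' error. The robot is clear of everything, with forces at noise level.
- **Not confirmed:** The brass pin can't be seen once the tin covers it, so that it is pushed in is inferred from the tin not moving. In the last scene picture the network found only the red look-alikes for the tin, so the tin position comes from the top camera only.

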